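Load the tin caddy and clamp its sliding leg at the mark

TASK

Stand the loose tin upright in the bay of the wooden caddy and let go of it. Then grip the black cam lever over its pivot on the sliding leg, slide the leg towards the tin until the leg's pointer lines up with the dark index clip on the caddy's edge, and only there turn the lever fully closed (tail in line with the leg), the leg staying at the mark all the while. Finish while still holding the leg by its lever, with the leg at the mark; do not shift the clip, and leave the pepper mill, salt shaker and mandarin alone.

Things in the scene. Friction and masses are not known exactly. Their poses are not given: they have to be found in the camera images.
- tin: the loose tin of food standing by itself on the worktop to the right of the caddy (not the one far back beside the coffee machine): upright cylinder 57 mm in diameter, 72 mm tall, 0.18 kg; origin at the centre of its underside, z up
- caddy: fixed wooden caddy: board 104 (x) by 300 mm (y), upper side 8 mm above the worktop; origin on the worktop under the board's centre; +y to the left, -x edge faces the robot. Wall at +y end: bay face y = 120 mm, top 54 mm. The bay lies from there to the leg's stop plate and between side rails (inner faces x = +-42 mm, tops 20 mm). The tin goes there, about x = 0, y = 62 mm
- leg (a joint): the sliding leg in m, 0 = fully out, up to 0.078 towards the tin (caddy +y); the stop plate's bay face is at caddy y = -20 mm + this. A flat aluminium bar 22 mm wide along caddy x = 0 (top 17 mm above the worktop) with an upright stop plate 78 mm wide, 8 mm thick, top 51 mm. It stays where it is left; friction about 2.5 N
- leg_pointer (a point): tip of the leg's thin flat pointer, which sticks out to the caddy's front (-x) edge 24 mm behind the stop plate's bay face (x = -48 mm, 16 mm above the worktop); moves with the leg; axes as the caddy's
- stop_face (a point): point on the bay face of the leg's stop plate, 28 mm above the worktop; moves with the leg; axes as the caddy's (+y towards the tin)
- mark_clip (a joint): where the index clip stands, in m along the caddy's +y, same zero as leg: the pointer is at the mark when leg equals this value. The clip is stiff and is not to be moved
- mark_tip (a point): middle of the index clip's upright rib, a small dark steel clip (6 x 12 mm, rib 3 mm wide, top 21 mm high) on the caddy's front edge; the leg's pointer must point at it (same caddy y); axes as the caddy's
- cam_lever (a joint): angle of the cam lever in rad, 0 = open, tail across the leg towards the caddy's front; grows turning counter-clockwise seen from above; 1.4 = stop, fully closed, tail in line with the leg pointing along the caddy's -y. It stays where it is left, turning friction about 0.1 N m
- lever_grip: black grip blade of the cam lever; origin on its vertical pivot axis at its top, 63 mm above the worktop, +x along its tail; it rides on the leg 90 mm behind (-y) the stop plate's bay face. Upright, 12 mm thick, from 18 mm behind the pivot to 32 mm ahead, sides free from 30 to 63 mm high; a lower tail (top 47 mm) goes on to 56 mm. Gripped across at the pivot it also holds the leg
- pepper_mill: wooden pepper mill, 58 mm in diameter, 150 mm tall, a bystander; origin at the centre of its underside
- salt_shaker: glass salt shaker with grey cap, 44 mm in diameter, 90 mm tall, a bystander; origin at the centre of its underside
- mandarin: mandarin, about 55 mm, a bystander; origin at its underside
Not all that is in view belongs to the job. Leave any blue, purple or red look-alike of the tin alone.

How it is judged:
By the outcome, as a careful person would: the job done as asked, in the order asked, and still so for the second after the job is handed in, while the arm keeps its last pose, push and grip.
It also fails if it takes over 59 s, if anything falls off the work surface, if the arm or the gripper's body presses on something with over 40 N, if the wrist force passes 120 N, or if a joint passes its speed limit or range.

ROBOT

A 6-joint arm with a two-finger parallel gripper is mounted at the origin on a cart in front of the work surface, level with it; the furniture and walls round the work are solid. World frame = base frame: x ahead of the robot, y to its left, z up, the work surface at z = 0. Lengths are in m, angles in rad, forces in N, time in s.
With the tool pointing down it reaches from about 0.25 to 0.725 m from the base axis. Payload 4 kg.
Tool frame: the origin (TCP) lies midway between the tips of the shut fingers; the grasp point (between the pads) lies 19 mm behind it; z points along the fingers, y is the line along which they close (so a half turn about z gives the same grasp; the last joint's range is limited). The gripper opens to 85 mm and grips with 20 to 120 N. Pads are 22 mm wide; open, the fingers measure 114 mm over their backs; the gripper's body (76 mm by 85 mm) begins 54 mm behind the grasp point. The pads swing forward as they close: fully open they stand 13 mm farther back than shut.
Start: joints at [-1.242, 0.241, 0.005, 1.335, 0, 1.571], TCP at [0.161, -0.473, 0.231] pointing down, gripper open.
Joint ranges: [-2.72, 2.72], [-1.05, 1.87], [-1.09, 1.28], [-1.99, 2.15], [-1.42, 1.44], [-3.14, 3.14]. Speed limits (rad/s): [2.79, 2.79, 3.14, 3.14, 3.14, 3.14].

INTERFACE

Orientations are given as a rotation vector (axis times angle).
In Python, from workcell import sensors, vision, r gives the robot as it stands.
- The arm moves only by the tool step_arm, never from a script. Its argument "series" is a list of rows, each a list of 2 entries, a list of its own where there are three numbers: the shift along the world's x, y, z in mm, then the turn about the world's z in rad. A call has 1 to 12 rows; each row is the pose to reach, as a shift and turn from the pose commanded when the call began; what a row does not reach only later rows make up. A row lasts 1/12 s, in which the tool goes at most 41.7 mm and 7.16 degrees, less where a joint would pass 70% of its speed; a pose out of reach is approached as far as the arm can. A call with a gripper value outside its range is refused whole. "gripper" is the finger opening in mm, from 0 to 85.4, set as the call begins (left out, the last holds). The fingers move at their own pace and stop on an object; "squeeze" is the grip in N (left out, the last holds). Time passes only in rows, so rows that repeat a pose let the fingers close. It gives the time, the measured TCP pose, the force, the opening and the grip force at its end, in the units of the state.
- sensors.state(): the state, without advancing time (a new reading comes with each control period).
- vision.grab_frame(name): name is "scene" or "side" or "wrist"; returns a dict with "frame" (400x640x3 uint8, red, green, blue), "depth" (400x640 float32, m along the optical axis (not along the pixel's ray), 0 where there is no reading), "vfov" (degrees; the focal length in pixels is half the picture's height over the tangent of half this angle, whatever the lens; pixels are square), "cx", "cy" (the principal point, pixels), "k1" (the pictures are not rectified: a ray, as slopes to the right and down, at radius r is drawn at 1 + k1 r^2 times it, then the intrinsics apply), "pose" (4x4, takes a point from camera to world coordinates); the wrist camera has in their place "hand_eye" (4x4, takes a point from camera to tool coordinates, whose origin is the TCP and whose axes are the flange's). Camera axes: x right, y up, looking along -z (the intrinsics and any distortion apply to the point x, -y, -z); pixel columns grow to the right and rows downward; lengths in m; the calibration is good to about 2 mm. A picture is of the moment at which its call begins: read the wrist's pose just before it.
- r.job_done(): hands the job in; it is judged then, once.
The state is a dict: "clock": time; "q": joint angles; "qd": joint speeds; "joint_torque": joint torques, N m; "tool_pos": TCP position; "eef_rot": TCP orientation; "force": force on the tool from outside, world axes, zero at the start; "ft_torque": the same for the moment, N m; "width": opening from 0.0 (shut) to 1.0 (fully open); "grip_force": force on a finger pad.
Only numpy, scipy, OpenCV 4.12 (cv2) and the standard library are available. Lean on these libraries where they do the work, as an engineer would, in place of code of your own. Each camera call takes 0.05 s, during which the arm holds its last target. There are 200 camera calls.

## Working session

There is one attempt and no reset: what is moved stays moved. The work goes in short steps, Python scripts to look and compute and a tool call to move; the robot and the scene stay as the last step left them, time stands still between calls to the robot, and variables do not carry over. Pictures are saved under pics/ and viewed, at most 10 in all, crops included, and the job is handed in when it is done.

Besides the shell and the picture viewer there is one more tool, called after ">>>" as name(argument=value, ...) on one line, values as JSON. step_arm: Moves the arm, as the interface text tells. Its arguments: {"type":"object","properties":{"series":{"type":"array","items":{"type":"array"}},"gripper":{"type":"number"},"squeeze":{"type":"number"}},"required":["series"]}

```bash
mkdir -p pics
cat > h.py <<'E'
import numpy as np, cv2
from workcell import sensors, vision, r
from scipy.spatial.transform import Rotation as R
def grab(n):
    s=sensors.state(); d=vision.grab_frame(n)
    if 'pose' not in d or d.get('pose') is None:
        T=np.eye(4);T[:3,:3]=R.from_rotvec(s['eef_rot']).as_matrix();T[:3,3]=s['tool_pos']
        d['pose']=T@np.array(d['hand_eye'])
    d['pose']=np.array(d['pose']); return d
def ray(d,u,v):
    f=200/np.tan(np.radians(d['vfov'])/2)
    K=np.array([[f,0,d['cx']],[0,f,d['cy']],[0,0,1]])
    p=cv2.undistortPoints(np.array([[[u,v]]],float),K,np.array([d['k1'],0,0,0.]))[0,0]
    return d['pose'][:3,3], d['pose'][:3,:3]@np.array([p[0],-p[1],-1])
def onz(d,u,v,z):
    o,e=ray(d,u,v); return o+e*(z-o[2])/e[2]
def dep(d,u,v):
    o,e=ray(d,u,v); return o+e*d['depth'][int(round(v)),int(round(u))]
def save(d,n): cv2.imwrite('pics/'+n,d['frame'][:,:,::-1])
E
python3 - <<'E'
from h import *
for n in('scene','side'):
    d=grab(n);save(d,n+'1.png');print(n,d['vfov'],d['k1'],d['pose'].round(3).tolist())
    np.savez(n+'1.npz',**d)
print(sensors.state())
E
```

```text
scene 44.759271851003454 -0.10942746935359678 [[-0.615, 0.373, -0.695, -0.39], [-0.788, -0.262, 0.557, 0.673], [0.026, 0.89, 0.455, 0.715], [0.0, 0.0, 0.0, 1.0]]
side 50.83522554555041 0.01532008657948289 [[-0.898, 0.279, -0.339, 0.2], [-0.439, -0.564, 0.699, 0.633], [0.003, 0.777, 0.629, 0.779], [0.0, 0.0, 0.0, 1.0]]
{'clock': 0.1, 'q': array([-1.24201857e+00,  2.41366914e-01,  3.85418385e-03,  1.33523814e+00,
        1.01913156e-05,  1.57084190e+00]), 'qd': array([-3.24905180e-04, -1.80041886e-03,  1.78880925e-03, -4.06707101e-04,
       -1.95356427e-05, -2.73594484e-04]), 'joint_torque': array([-1.75695877e-04, -3.73138583e+01,  2.53010416e+01,  1.08761803e-02,
       -1.31710190e-04,  2.24519816e-06]), 'tool_pos': array([ 0.16125767, -0.4726653 ,  0.23048557]), 'eef_rot': array([-3.09734726e+00, -5.13733580e-01,  4.86413596e-04]), 'force': array([ 0.28270618,  0.82161562, -0.28241427]), 'ft_torque': array([0.05279056, 0.00512227, 0.00990539]), 'grip_force': 0.0, 'width': 1.0016420820616416}
```

View pics/scene1.png

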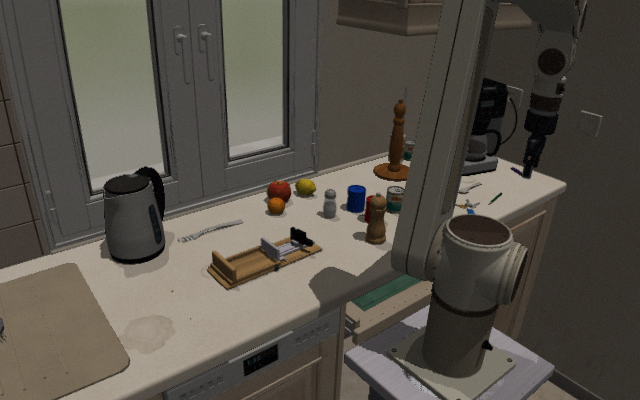

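View pics/side1.png

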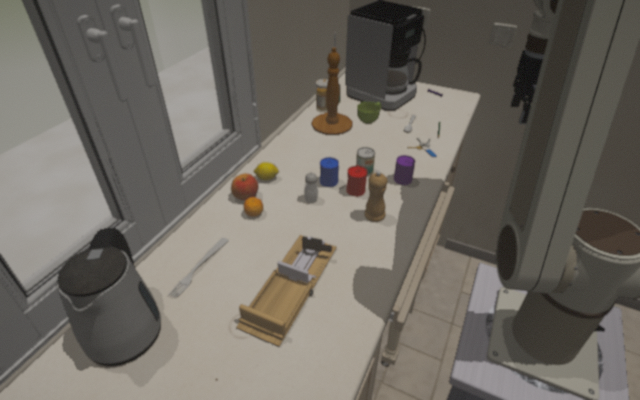

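Candidates: blue tin, side (329,172); red, (357,181); purple, (404,170); the far tin by the coffee machine, (322,94); and a plain green/grey-labelled tin at side (366,160), scene (396,198). The last one fits: it isn't blue, red or purple, and it isn't far back. I'll confirm this in a crop.

Run:
```python
from h import *
a=dict(np.load('scene1.npz'));b=dict(np.load('side1.npz'))
ca=cv2.resize(a['frame'][175:295,190:430],(800,400),interpolation=cv2.INTER_CUBIC)[:,:,::-1]
cb=b['frame'][140:215,300:425]
c=cv2.resize(cb,(333,200),interpolation=cv2.INTER_CUBIC)[:,:,::-1]
cc=cv2.resize(b['frame'][225:345,220:360],(233,200),interpolation=cv2.INTER_CUBIC)[:,:,::-1]
out=np.zeros((600,800,3),np.uint8);out[:400]=ca;out[400:,:333]=c;out[400:,340:573]=cc
cv2.imwrite('pics/crop1.png',out)
for n,d,ps in(('scene',a,[(396,190),(396,200),(376,198),(330,192),(276,205),(220,255),(300,235)]),('side',b,[(366,153),(366,162),(378,180),(311,177),(253,205),(262,320),(318,243)])):
    for p in ps: print(n,p,dep(d,*p).round(3))
```

```text
scene (396, 190) [ 0.533 -0.383  0.073]
scene (396, 200) [ 0.516 -0.369  0.049]
scene (376, 198) [ 0.434 -0.192  0.139]
scene (330, 192) [ 0.615 -0.182  0.088]
scene (276, 205) [ 0.716 -0.054  0.04 ]
scene (220, 255) [0.546 0.227 0.054]
scene (300, 235) [0.504 0.011 0.059]
side (366, 153) [ 0.535 -0.384  0.069]
side (366, 162) [ 0.524 -0.359  0.055]
side (378, 180) [ 0.432 -0.186  0.137]
side (311, 177) [ 0.619 -0.183  0.086]
side (253, 205) [ 0.726 -0.052  0.046]
side (262, 320) [0.517 0.237 0.045]
side (318, 243) [0.505 0.007 0.058]
```

View pics/crop1.png

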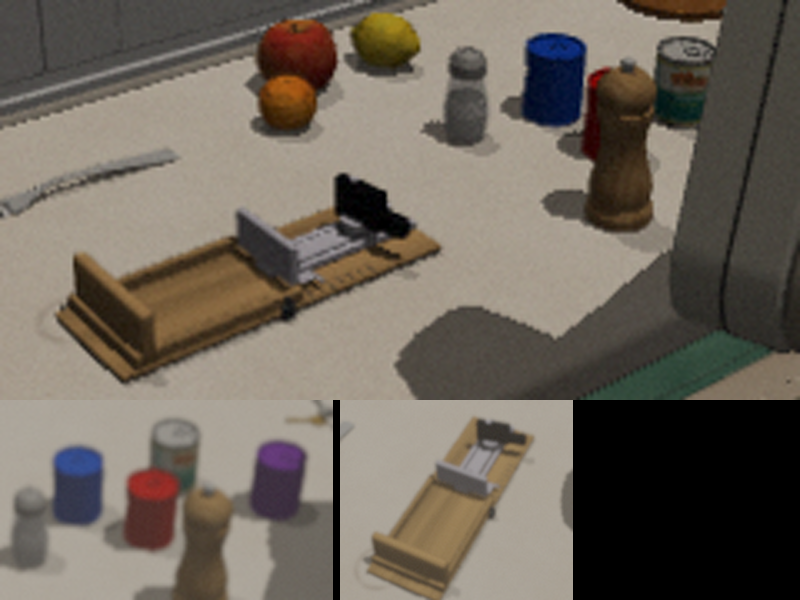

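The crop confirms it: the silver-topped green-label tin (scene 396,198; side 366,160) is at about (0.533,-0.384), height 72 mm. The caddy's lever is at the robot-right end, and its tail points towards the front. Next I'll move near the tin and take a wrist view.

Run:
```python
from h import *
s=sensors.state();M=R.from_rotvec(s['eef_rot']).as_matrix();print(M.round(3))
d=grab('wrist');print(np.array(d['hand_eye']).round(3),d['vfov'],d['k1'])
# masks for red/blue/purple/tin top via depth clouds
for n in('scene','side'):
    d=dict(np.load(n+'1.npz'))
    hsv=cv2.cvtColor(d['frame'],cv2.COLOR_RGB2HSV)
    P=np.array([[dep(d,u,v) for u in range(640)] for v in range(140,260)])
    H=hsv[140:260];z=P[...,2]
    reg=(P[...,0]>.3)&(P[...,0]<.7)&(P[...,1]<-.1)&(P[...,1]>-.55)&(z>.02)&(z<.2)
    n_,l=cv2.connectedComponents(reg.astype(np.uint8))
    for i in range(1,n_):
        m=l==i
        if m.sum()>40:
            q=P[m];t=q[q[:,2]>q[:,2].max()-.008];print(n,m.sum(),'top mean',t.mean(0).round(3),'bb',q.min(0).round(3),q.max(0).round(3))
```

```text
[[ 0.946  0.323 -0.001]
 [ 0.323 -0.946  0.002]
 [ 0.    -0.002 -1.   ]]
[[ 0.001  0.965  0.262  0.066]
 [ 1.    -0.001 -0.001 -0.001]
 [-0.     0.262 -0.965 -0.143]
 [ 0.     0.     0.     1.   ]] 68.1635816412208 -0.036492453879954936
scene 381 top mean [ 0.612 -0.286  0.072] bb [ 0.58  -0.317  0.02 ] [ 0.643 -0.254  0.076]
scene 1151 top mean [ 0.436 -0.201  0.149] bb [ 0.407 -0.414  0.02 ] [ 0.565 -0.176  0.153]
scene 286 top mean [ 0.62  -0.185  0.089] bb [ 0.6   -0.208  0.02 ] [ 0.635 -0.164  0.092]
side 837 top mean [ 0.529 -0.33   0.07 ] bb [ 0.494 -0.414  0.02 ] [ 0.564 -0.249  0.075]
side 448 top mean [ 0.416 -0.395  0.07 ] bb [ 0.387 -0.429  0.02 ] [ 0.444 -0.363  0.075]
side 440 top mean [ 0.612 -0.286  0.07 ] bb [ 0.583 -0.318  0.02 ] [ 0.641 -0.255  0.075]
side 750 top mean [ 0.438 -0.2    0.149] bb [ 0.41  -0.221  0.021] [ 0.461 -0.174  0.152]
side 328 top mean [ 0.622 -0.187  0.088] bb [ 0.601 -0.2    0.02 ] [ 0.641 -0.165  0.092]
```

>>> step_arm(series=[[[35, 10, 20], 0], [[70, 20, 40], 0], [[105, 30, 50], 0], [[140, 40, 50], 0], [[175, 50, 50], 0], [[210, 60, 50], 0], [[245, 70, 50], 0], [[270, 80, 50], 0], [[280, 85, 50], 0], [[280, 85, 50], 0], [[280, 85, 50], 0]], gripper=85)

```text
clock: 1.07
tool_pos: [0.4411, -0.388, 0.2807]
eef_rot: [-3.098, -0.516, 0.002]
force: [-0.4, -1.3, 0.5]
width: 0.995
grip_force: 0.0
```

Run:
```python
from h import *
d=grab('wrist');save(d,'w1.png')
V,U=np.mgrid[0:400:2,0:640:2]
P=np.array([dep(d,u,v) for u,v in zip(U.ravel(),V.ravel())])
m=(abs(P[:,2]-.072)<.006)
import itertools
im=np.zeros(U.shape,np.uint8);im.ravel()[m]=255
n,l,st,c=cv2.connectedComponentsWithStats(im)
for i in range(1,n):
    if st[i,4]>150:
        q=P[(l==i).ravel()];(x,y),rr=cv2.minEnclosingCircle(q[:,:2].astype(np.float32)*1000)
        vv,uu=(c[i][1]*2,c[i][0]*2);print('px',uu,vv,'ctr',x,y,'r',rr,q[:,2].mean(),d['frame'][int(vv),int(uu)])
```

```text
px 282.8235294117647 10.913494809688581 ctr 606.8236083984375 -287.9219665527344 r 27.6269588470459 0.06934745834284665 [28 48 94]
px 255.1390977443609 79.33458646616542 ctr 522.916748046875 -282.55584716796875 r 28.553741455078125 0.06945598719192689 [95 32 29]
px 345.6949806949807 98.8108108108108 ctr 535.810546875 -385.6251525878906 r 28.58197784423828 0.06949815429887657 [99 98 94]
px 319.33663366336634 198.83168316831683 ctr 415.56005859375 -394.8739929199219 r 28.3931884765625 0.06940507529069091 [ 91  60 109]
```

View pics/w1.png

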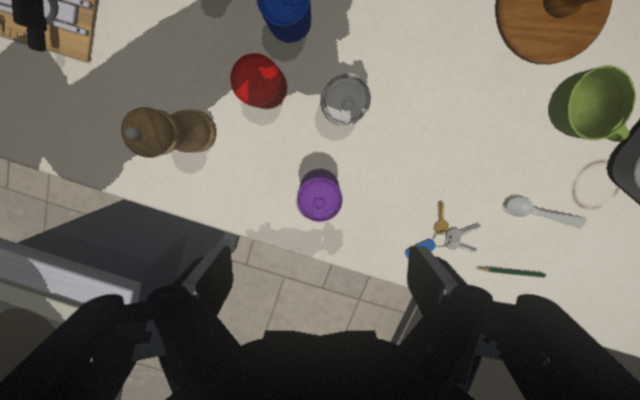

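The silver tin is at wrist (345,98), giving (0.5355,-0.385), r 28.5, height ok. Red (255,79), purple (320,199) and blue (283,11) leave room for the fingers if they close along world x.

>>> step_arm(series=[[[20, 0, 0], 0.12], [[40, 0, -5], 0.24], [[60, 1, -15], 0.36], [[80, 2, -25], 0.48], [[94, 3, -40], 0.6], [[94, 3, -55], 0.72], [[94, 3, -70], 0.84], [[94, 3, -85], 0.96], [[94, 3, -100], 1.08], [[94, 3, -110], 1.2], [[94, 3, -110], 1.24], [[94, 3, -110], 1.24]])

```text
clock: 2.12
tool_pos: [0.533, -0.3864, 0.1706]
eef_rot: [-2.225, -2.215, 0.001]
force: [1.0, -0.4, -0.0]
width: 0.992
grip_force: 0.0
```

Run:
```python
from h import *
s=sensors.state();print(s['clock'],s['q'].round(2),s['tool_pos'].round(4),R.from_rotvec(s['eef_rot']).as_matrix().round(3)[:,1])
d=grab('wrist');np.savez('w2.npz',**d)
V,U=np.mgrid[0:400:2,0:640:2]
P=np.array([dep(d,u,v) for u,v in zip(U.ravel(),V.ravel())])
m=(abs(P[:,2]-.072)<.006)
im=np.zeros(U.shape,np.uint8);im.ravel()[m]=255
n,l,st,c=cv2.connectedComponentsWithStats(im)
for i in range(1,n):
    if st[i,4]>150:
        q=P[(l==i).ravel()];(x,y),rr=cv2.minEnclosingCircle(q[:,:2].astype(np.float32)*1000)
        vv,uu=(c[i][1]*2,c[i][0]*2);print('px',uu,vv,'ctr',x,y,'r',rr,d['frame'][int(vv),int(uu)])
```

```text
2.1167 [-0.63  0.59  0.38  1.36 -0.    0.95] [ 0.533  -0.3864  0.1706] [ 1.    -0.004 -0.002]
px 306.4469370146678 71.38050043140639 ctr 522.7808837890625 -282.58740234375 r 28.542966842651367 [153  39  34]
px 422.1131741821397 77.48187444739169 ctr 611.8037719726562 -286.7601623535156 r 28.497285842895508 [28 46 88]
px 324.02122641509436 200.94103773584905 ctr 536.3944091796875 -384.8439025878906 r 28.454349517822266 [116 115 111]
px 184.60744297719089 212.37935174069628 ctr 415.38128662109375 -394.8831787109375 r 28.710107803344727 [ 88  54 110]
```

>>> step_arm(series=[[[1, 0, -30], 0], [[1, 0, -60], 0], [[1, 0, -90], 0], [[1, 0, -115], 0], [[1, 0, -132], 0], [[1, 0, -140], 0], [[1, 0, -140], 0], [[1, 0, -140], 0]])

```text
clock: 2.83
tool_pos: [0.5365, -0.386, 0.0323]
eef_rot: [2.224, 2.217, 0.0]
force: [0.1, -0.1, 0.8]
width: 0.997
grip_force: 0.0
```

>>> step_arm(series=[[[0, 0, 0], 0], [[0, 0, 0], 0], [[0, 0, 0], 0], [[0, 0, 0], 0], [[0, 0, 0], 0], [[0, 0, 0], 0], [[0, 0, 0], 0], [[0, 0, 0], 0]], gripper=50, squeeze=35)

```text
clock: 3.5
tool_pos: [0.5376, -0.3862, 0.0336]
eef_rot: [2.221, 2.216, 0.0]
force: [-0.9, -0.4, 6.7]
width: 0.661
grip_force: 37.9
```

>>> step_arm(series=[[[0, 0, 25], 0], [[0, 0, 60], 0], [[0, 0, 95], 0], [[0, 0, 130], 0], [[0, 25, 160], 0], [[0, 55, 190], 0], [[0, 90, 210], 0], [[0, 125, 225], 0], [[0, 160, 230], 0], [[0, 195, 230], 0], [[0, 230, 230], 0], [[0, 265, 230], 0]])

```text
clock: 4.5
tool_pos: [0.5361, -0.1185, 0.2617]
eef_rot: [2.223, 2.219, 0.001]
force: [0.4, -0.2, -0.5]
width: 0.665
grip_force: 37.8
```

>>> step_arm(series=[[[0, 15, 0], 0], [[0, 20, 0], 0], [[0, 20, 0], 0], [[0, 20, 0], 0], [[0, 20, 0], 0]])

```text
clock: 4.92
tool_pos: [0.5365, -0.1014, 0.2612]
eef_rot: [2.225, 2.217, -0.001]
force: [1.0, -0.3, -1.2]
width: 0.662
grip_force: 37.8
```

Run:
```python
from h import *
s=sensors.state();print(s['clock'],s['tool_pos'].round(4),s['width'],s['grip_force'],s['force'].round(1))
d=grab('wrist');np.savez('w3.npz',**d);save(d,'w3.png')
```

```text
4.9167 [ 0.5365 -0.1014  0.2612] 0.6616951176869292 37.82427191734314 [ 1.  -0.3 -1.2]
```

View pics/w3.png

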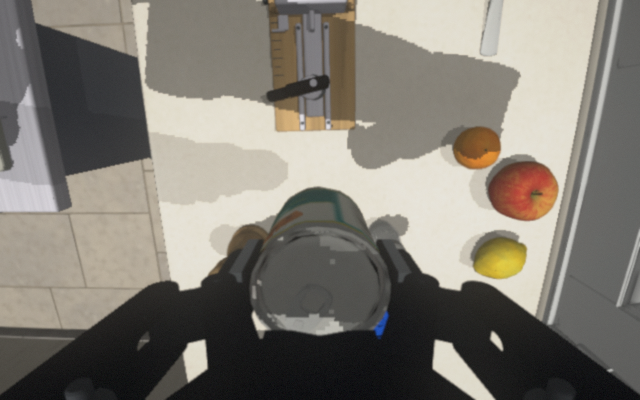

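Wrist view: the caddy's near end is at row 130, cols 276–355. The lever blade runs (325,82) to (270,98) with its pivot near (313,84). I'll advance to see the plate, clip and end wall.

>>> step_arm(series=[[[0, 30, 0], 0], [[0, 65, 0], 0], [[0, 95, 0], 0], [[0, 110, 0], 0], [[0, 115, 0], 0], [[0, 115, 0], 0], [[0, 115, 0], 0]])

```text
clock: 5.55
tool_pos: [0.5366, 0.0136, 0.2612]
eef_rot: [2.225, 2.218, -0.001]
force: [0.1, -0.7, -0.9]
width: 0.662
grip_force: 37.8
```

Run:
```python
from h import *
s=sensors.state();print(s['clock'],s['tool_pos'].round(4))
d=grab('wrist');np.savez('w4.npz',**d)
cv2.imwrite('pics/w4.png',cv2.resize(d['frame'][0:225,180:480][:,:,::-1],(800,600),interpolation=cv2.INTER_CUBIC))
```

```text
5.55 [0.5366 0.0136 0.2612]
```

View pics/w4.png

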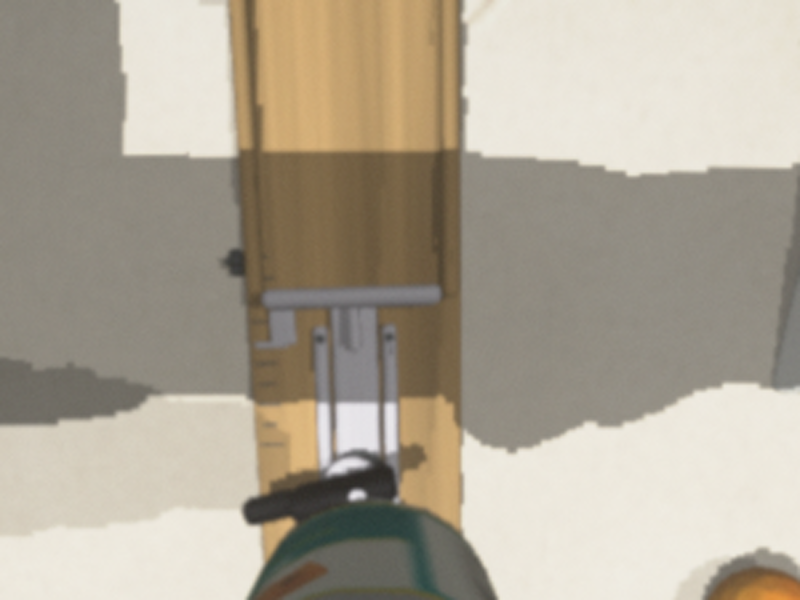

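Crop (scale 2.667, offset 180,0): clip rib at image (269,98), pointer tip at (276.4,129.4), plate top from (278,112) to (345,110), lever blade tail end at (272,191). Now for numbers.

Run:
```python
from h import *
for f in('w4.npz','w3.npz'):
    d=dict(np.load(f));V,U=np.mgrid[0:205,200:420]
    P=np.array([dep(d,u,v) for u,v in zip(U.ravel(),V.ravel())]);Z=P[:,2].reshape(U.shape)
    hsv=cv2.cvtColor(d['frame'],cv2.COLOR_RGB2HSV)[0:205,200:420]
    im=((Z>.044)&(Z<.075)).astype(np.uint8)*255
    n,l,st,c=cv2.connectedComponentsWithStats(im)
    for i in range(1,n):
        if st[i,4]>60:
            q=P[(l==i).ravel()];rc=cv2.minAreaRect(q[:,:2].astype(np.float32)*1000)
            print(f,'cl',(c[i]+[200,0]).round(1),st[i,4],'rect',np.round(rc[0],1),np.round(rc[1],1),round(rc[2],2),'z',np.percentile(q[:,2],[5,50,95]).round(3))
    # board edges: wood = saturated orange hue
    wood=(hsv[...,0]>8)&(hsv[...,0]<25)&(hsv[...,1]>85)
    L=[];Rr=[]
    for v in range(0,150,4):
        k=np.where(wood[v])[0]
        if len(k)>30:
            L.append(onz(d,200+k.min()-.5,v,.008)[:2]);Rr.append(onz(d,200+k.max()+.5,v,.008)[:2])
    L=np.array(L)*1000;Rr=np.array(Rr)*1000
    print(np.c_[L,Rr].round(1)[::3])
    if f=='w4.npz':
        print('pointer',onz(d,276.4,129.4,.016)*1000)
        g=d['frame'].max(2)[90:107,258:275];print(g)
        print('clip',onz(d,268.9,98.2,.02)*1000, dep(d,269,98))
```

```text
w4.npz cl [311.7 111.2] 492 rect [527.2  92.4] [77.5  8.1] 1.52 z [0.049 0.051 0.052]
w4.npz cl [299.8 186.2] 532 rect [510.9   3.5] [73.4 11.5] 13.53 z [0.045 0.06  0.064]
[[472.4 221.9 574.7 221.5]
 [473.1 208.9 575.  208.5]
 [473.8 195.7 575.3 195.4]
 [474.5 182.4 575.6 182. ]
 [473.9 168.9 575.8 168.5]
 [474.6 155.1 576.2 154.8]
 [475.3 141.1 576.5 140.8]
 [476.  126.9 576.8 126.7]
 [475.4 112.5 577.1 112.2]
 [477.   87.9 577.7  87.7]
 [477.5  67.7 578.2  67.5]
 [478.2  52.2 578.6  52. ]]
pointer [481.25110052  71.20947776  16.        ]
[[143 144 144 143 143 143 144 143 143 143 140 127 109 103 103 112 115]
 [143 144 144 144 142 144 143 144 143 142 139 125 111 102 103 111 116]
 [144 143 145 142 144 144 143 142 138 134 129 120 109 103 103 111 115]
 [142 142 143 145 144 144 141 135 118 104  97  92  95  98 104 110 116]
 [144 145 143 145 144 142 140 119  90  72  67  68  76  85 100 111 115]
 [142 144 144 144 143 141 132 109  78  62  62  61  63  79  96 110 115]
 [144 143 143 138 136 129 116  91  70  63  62  61  59  72  95 111 114]
 [144 144 144 134 121 110  92  75  64  63  64  62  59  7
[... 452 characters left out ...]
42 144 144 142 142 138 135 133 131 128 116 102 102 109 115]
 [141 141 142 143 143 143 143 142 140 142 140 138 123 106 103 108 114]
 [144 142 143 143 142 141 143 141 143 139 142 137 125 107 101 108 113]]
clip [473.94403868 108.99598018  20.        ] [0.47433864 0.10911239 0.02160159]
w3.npz cl [308.5   2.6] 437 rect [527.4  90. ] [77.7  4.7] 0.57 z [0.045 0.05  0.052]
w3.npz cl [298.9  87.5] 780 rect [510.6   2.3] [73.8 12.4] 13.53 z [0.045 0.062 0.064]
[[476.4  89.6 578.6  89.3]
 [494.   71.8 577.8  71.6]
 [476.4  58.5 578.1  58.1]
 [477.1  44.8 578.4  44.5]
 [477.8  30.9 578.7  30.6]
 [478.6  16.8 579.1  16.5]
 [478.7 -12.1 581.  -12.4]
 [479.4 -27.  580.1 -27.3]
 [480.1 -42.1 579.2 -42.4]]
```

>>> step_arm(series=[[[-4, 30, 0], 0.0], [[-8, 65, 0], 0.0], [[-11, 100, 0], 0.02], [[-12, 130, -10], 0.0245], [[-12, 153, -30], 0.0245], [[-12, 163, -60], 0.0245], [[-12, 164, -95], 0.0245], [[-12, 164, -130], 0.0245], [[-12, 164, -160], 0.0245], [[-12, 164, -185], 0.0245], [[-12, 164, -200], 0.0245], [[-12, 164, -206], 0.0245]])

```text
clock: 6.6
tool_pos: [0.5228, 0.1764, 0.0521]
eef_rot: [-2.197, -2.242, 0.008]
force: [-0.7, -0.3, -1.2]
width: 0.66
grip_force: 37.8
```

>>> step_arm(series=[[[0, 0, -3], 0], [[0, 0, -6], 0], [[0, 0, -8], 0], [[0, 0, -10], 0], [[0, 0, -11], 0], [[0, 0, -12], 0], [[0, 0, -12], 0]])

```text
clock: 7.18
tool_pos: [0.5246, 0.1789, 0.0437]
eef_rot: [2.196, 2.246, 0.001]
force: [-0.4, -1.4, -1.9]
width: 0.661
grip_force: 37.8
```

>>> step_arm(series=[[[0, 0, -1], 0], [[0, 0, -2], 0], [[0, 0, -2.5], 0], [[0, 0, -2.5], 0], [[0, 0, -2.5], 0]])

```text
clock: 7.6
tool_pos: [0.5246, 0.179, 0.0416]
eef_rot: [2.196, 2.246, 0.001]
force: [-2.3, 0.1, 6.1]
width: 0.662
grip_force: 38.5
```

>>> step_arm(series=[[[0, 0, 0], 0], [[0, 0, 0], 0], [[0, 0, 0], 0], [[0, 0, 0], 0], [[0, 0, 0], 0], [[0, 0, 0], 0]], gripper=85)

```text
clock: 8.1
tool_pos: [0.5244, 0.1787, 0.0406]
eef_rot: [-2.196, -2.246, 0.0]
force: [0.4, -0.3, 0.5]
width: 0.995
grip_force: 0.0
```

>>> step_arm(series=[[[0, 0, 15], 0], [[0, 0, 40], 0], [[0, 0, 75], 0], [[0, -5, 110], 0], [[0, -30, 145], 0], [[0, -65, 170], 0], [[0, -100, 175], 0], [[-5, -130, 175], 0], [[-5, -140, 175], 0], [[-5, -140, 175], 0], [[-5, -140, 175], 0]])

```text
clock: 9.02
tool_pos: [0.5194, 0.0388, 0.2155]
eef_rot: [-2.197, -2.244, -0.0]
force: [-0.1, 0.2, 0.2]
width: 0.992
grip_force: 0.0
```

Run:
```python
from h import *
s=sensors.state();print(s['clock'],s['q'].round(2),s['tool_pos'].round(4),s['width'])
d=grab('wrist');np.savez('w5.npz',**d)
save(d,'w5.png')
V,U=np.mgrid[0:330,150:500]
P=np.array([dep(d,u,v) for u,v in zip(U.ravel(),V.ravel())]);Z=P[:,2].reshape(U.shape)
im=((Z>.044)&(Z<.09)).astype(np.uint8)*255
n,l,st,c=cv2.connectedComponentsWithStats(im)
for i in range(1,n):
    if st[i,4]>60:
        q=P[(l==i).ravel()];rc=cv2.minAreaRect(q[:,:2].astype(np.float32)*1000)
        print((c[i]+[150,0]).round(1),st[i,4],'rect',np.round(rc[0],1),np.round(rc[1],1),round(rc[2],2),'z',np.percentile(q[:,2],[5,50,95]).round(3))
```

```text
9.0167 [0.07 0.29 0.03 1.31 0.   1.62] [0.5194 0.0388 0.2155] 0.9923656285448642
[328.8  35.3] 3993 rect [524.  179.2] [56.7 54.7] 6.39 z [0.067 0.077 0.08 ]
[328.3 134.5] 595 rect [527.   93.6] [76.9  7.1] 1.32 z [0.048 0.051 0.052]
[314.7 218.2] 854 rect [510.8   3.4] [73.3 12.1] 12.86 z [0.045 0.061 0.064]
[493.2 276.2] 316 rect [727.6 -66.5] [17.8 38.6] 9.03 z [0.044 0.046 0.048]
```

View pics/w5.png

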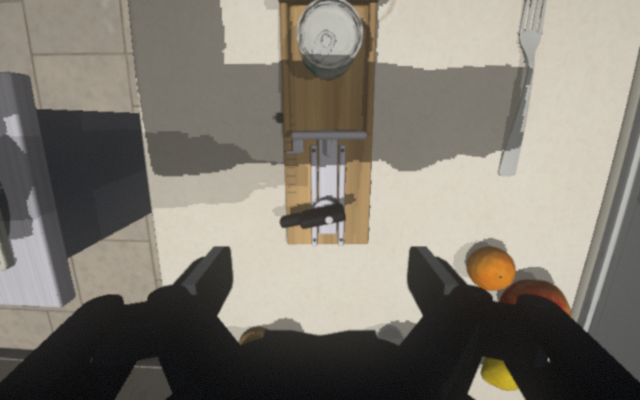

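The tin is standing upright in the bay at (524,179), top 80 mm. The lever pivot works out at about (529.2,7), and the two estimates agree. I'll refine the pointer and clip positions while turning to the lever.

```bash
cat > m.py <<'E'
from h import *
def rd(d,box,z,f,thr,lab):
    u0,u1,v0,v1=box;hs=cv2.cvtColor(d['frame'],cv2.COLOR_RGB2HSV).astype(int)
    ch=f(hs)[v0:v1,u0:u1];print(lab,'box',box);print(ch)
E
python3 - <<'E'
from m import *
for f,pb,cb in(('w4.npz',(272,294,118,136),None),('w5.npz',(282,304,140,158),(272,288,110,126))):
    d=dict(np.load(f))
    rd(d,pb,0,lambda h:h[...,1],0,f+' sat pointer')
    if cb: rd(d,cb,0,lambda h:h[...,2],0,f+' val clip')
E
```

```text
w4.npz sat pointer box (272, 294, 118, 136)
[[ 43  75  93  98 102  99 101  99  66  13   4   6   6   8   6   6   6   6
   38  83  99 100]
 [ 41  68  95  94  90  94  97  93  64  15   4   6   6   6   6   6   4   6
   37  82 101 102]
 [ 43  67  84  87  83  84  83  85  57  11   6   6   4   6   6   6   6   6
   35  82 105 103]
 [ 39  69  85  84  89  87  92  87  61  15   2   6   4   4   6   6   6   8
   35  77  97 103]
 [ 36  66  93  99  98  98  96  98  71  22   8   4   4   4   8   6   6   8
   27  74 102  99]
 [ 34  68  94 102  98 101 105 104  78  31   6   4   4   8   6   8   8   4
   24  71  97 102]
 [ 36  65  93 100  97 105 103 102  82  32   6   6   6   6   4   4   4   6
   22  71  96 102]
 [ 35  64  91  98 100 101 102  99  81  31   8   4   6   6   4   6   4   6
   18  63  97 100]
 [ 36  61  90 101  99  98 102 102  86  34   6   6   4  10   4   4   6   6
   15  60  96  99]
 [ 33  58  86  88  81  76  76  75  64  30   6   4   6   6   6   4   6   6
   16  62  99 100]
 [ 36  53  73  60  39  31  31  25  24  11   4   4   6   6   4   2  12  20
   36  73  96 105]
 [ 32  46  64  50  23  12  12  10
[... 2751 characters left out ...]
  47  54  73  87  95  99  99]
 [111  99  93  80  64  52  52  49  49  50  56  70  86  96  99  99]
 [106  96  83  72  56  53  53  53  54  52  57  71  86  92  99 101]
 [109  98  89  76  61  53  51  49  51  47  56  71  86  96  99  99]
 [113 107 102  88  70  54  50  49  50  48  52  70  86  94  99  99]
 [120 119 113 100  78  57  53  52  52  49  54  69  85  94  99 101]
 [122 122 117 103  89  68  56  54  54  51  54  70  84  97 100  99]
 [122 124 121 113 105  89  73  67  65  63  65  73  84  94  98 102]
 [123 123 122 120 118 110 102  98  94  85  79  79  86  95 100 101]
 [122 121 123 121 123 120 118 118 114  99  87  81  85  94  98 100]
 [123 122 123 122 121 122 123 122 119 104  90  81  88  94  99 102]]
```

>>> step_arm(series=[[[2, -5, 0], -0.12], [[4, -10, -10], -0.24], [[6, -15, -20], -0.36], [[8, -20, -30], -0.48], [[10, -26, -40], -0.6], [[10, -32, -50], -0.72], [[10, -32, -60], -0.84], [[10, -32, -70], -0.96], [[10, -32, -80], -1.08], [[10, -32, -80], -1.2], [[10, -32, -80], -1.32], [[10, -32, -80], -1.36]], gripper=60)

```text
clock: 10.07
tool_pos: [0.5292, 0.0088, 0.1347]
eef_rot: [-3.12, -0.363, 0.003]
force: [-0.4, 0.9, 0.4]
width: 0.703
grip_force: 0.0
```

Run:
```python
from h import *
ya=np.array([-.024,1.])
for f,p,c in(('w4.npz',(275.6,129.0),(263,98.05)),('w5.npz',(286.2,151.76),(273,117.1))):
    d=dict(np.load(f))
    P=onz(d,*p,.016)*1000;C=onz(d,*c,.021)*1000;print(P.round(1),C.round(1),(C-P)[:2]@ya)
s=sensors.state();print(s['q'].round(2))
d=grab('wrist')
V,U=np.mgrid[0:400:1,100:560:1]
P=np.array([dep(d,u,v) for u,v in zip(U.ravel(),V.ravel())]);Z=P[:,2].reshape(U.shape)
im=((Z>.044)&(Z<.07)&(P[:,0].reshape(U.shape)>.42)).astype(np.uint8)*255
n,l,st,c=cv2.connectedComponentsWithStats(im)
for i in range(1,n):
    if st[i,4]>100:
        q=P[(l==i).ravel()];rc=cv2.minAreaRect(q[:,:2].astype(np.float32)*1000)
        print((c[i]+[100,0]).round(1),st[i,4],'rect',np.round(rc[0],1),np.round(rc[1],1),round(rc[2],2),'z',np.percentile(q[:,2],[5,50,95]).round(3))
save(d,'w6.png')
```

```text
[480.2  71.7  16. ] [466.8 109.1  21. ] 37.75581267986765
[480.   71.8  16. ] [466.2 109.9  21. ] 38.46602393141698
[ 0.02  0.36 -0.09  1.12  0.    2.93]
[130.3 161.7] 1325 rect [530.5 164.3] [54.4 25.9] 25.08 z [0.045 0.058 0.069]
[218.6 182.9] 1034 rect [527.5  92.4] [76.6  8.6] 1.56 z [0.046 0.05  0.052]
[323.1 224. ] 1199 rect [511.7   2.7] [72.9 11.8] 13.12 z [0.046 0.062 0.064]
```

View pics/w6.png

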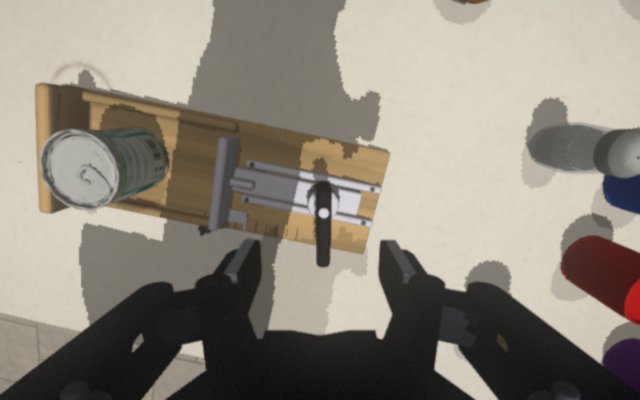

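The clip (205,231) and pointer (237,215) are both visible, and the blade is centred between the fingers at column 323. Descending and gripping.

>>> step_arm(series=[[[0, 0, -25], 0], [[0, 0, -50], 0], [[0, 0, -72], 0], [[0, 0, -90], 0], [[0, 0, -99], 0], [[0, 0, -102], 0], [[0, 0, -102], 0], [[0, 0, -102], 0], [[0, 0, -102], 0]])

```text
clock: 10.87
tool_pos: [0.5307, 0.0071, 0.0351]
eef_rot: [3.12, 0.366, 0.004]
force: [1.2, -0.1, -0.1]
width: 0.704
grip_force: 0.0
```

>>> step_arm(series=[[[0, 0, 0], 0], [[0, 0, 0], 0], [[0, 0, 0], 0], [[0, 0, 0], 0], [[0, 0, 0], 0], [[0, 0, 0], 0], [[0, 0, 0], 0], [[0, 0, 0], 0], [[0, 0, 0], 0], [[0, 0, 0], 0]], gripper=3, squeeze=50)

```text
clock: 11.7
tool_pos: [0.5299, 0.0066, 0.0343]
eef_rot: [3.12, 0.365, 0.001]
force: [-1.8, -0.8, 4.9]
width: 0.129
grip_force: 51.6
```

Run:
```python
from h import *
s=sensors.state();print(s['clock'],s['q'].round(2),s['tool_pos'].round(4),s['width'],s['force'].round(1),s['ft_torque'].round(2))
d=grab('wrist');np.savez('w7.npz',**d)
cv2.imwrite('pics/w7.png',d['frame'][:,:,::-1])
```

```text
11.7 [ 0.01  0.47 -0.22  0.88 -0.    2.92] [0.5299 0.0066 0.0343] 0.1294571952465001 [-1.8 -0.8  4.9] [-0.13  0.2  -0.13]
```

View pics/w7.png

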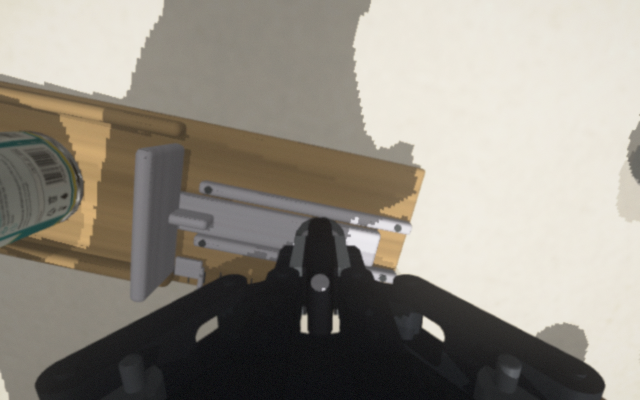

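The blade is held at the pivot. The gripper hides the pointer and clip from the wrist camera, so I'll slide and then check with the other cameras.

>>> step_arm(series=[[[-0.1, 4, 0], 0], [[-0.3, 10, 0], 0], [[-0.4, 17, 0], 0], [[-0.6, 24, 0], 0], [[-0.7, 30, 0], 0], [[-0.8, 35, 0], 0], [[-0.9, 37.5, 0], 0], [[-0.9, 38, 0], 0], [[-0.9, 38, 0], 0], [[-0.9, 38, 0], 0], [[-0.9, 38, 0], 0]])

```text
clock: 12.67
tool_pos: [0.5289, 0.0446, 0.0343]
eef_rot: [3.12, 0.365, 0.001]
force: [-0.3, -2.2, 6.0]
width: 0.131
grip_force: 51.8
```

Run:
```python
from h import *
s=sensors.state();print(s['clock'],s['tool_pos'].round(4),s['force'].round(1))
def plate(d):
    V,U=np.mgrid[0:400,0:560]
    P=np.array([dep(d,u,v) for u,v in zip(U.ravel(),V.ravel())]);Z=P[:,2].reshape(U.shape)
    im=((abs(Z-.050)<.004)&(P[:,0].reshape(U.shape)>.48)).astype(np.uint8)*255
    n,l,st,c=cv2.connectedComponentsWithStats(im)
    for i in range(1,n):
        if st[i,4]>400:
            q=P[(l==i).ravel()];rc=cv2.minAreaRect(q[:,:2].astype(np.float32)*1000);print(c[i].round(),np.round(rc[0],1),np.round(rc[1],1),round(rc[2],2))
plate(dict(np.load('w7.npz')));d=grab('wrist');plate(d);np.savez('w8.npz',**d)
C=np.array([.4745,.109,.020]);o=[]
for n in('scene','side'):
    d=grab(n);np.savez(n+'2.npz',**d)
    f=200/np.tan(np.radians(d['vfov'])/2);c=np.linalg.inv(d['pose'])@np.r_[C,1]
    x,y=c[0]/-c[2],c[1]/c[2];k=1+d['k1']*(x*x+y*y);u,v=f*x*k+d['cx'],f*y*k+d['cy'];print(n,u,v)
    u,v=int(u),int(v);o.append(cv2.resize(d['frame'][v-24:v+24,u-32:u+32],(400,300),interpolation=cv2.INTER_CUBIC)[:,:,::-1]);
    d0=dict(np.load(n+'1.npz'));o.append(cv2.resize(d0['frame'][v-24:v+24,u-32:u+32],(400,300),interpolation=cv2.INTER_CUBIC)[:,:,::-1]);print(u-32,v-24)
cv2.imwrite('pics/c2.png',np.vstack([np.hstack(o[:2]),np.hstack(o[2:])]))
```

```text
12.6667 [0.5289 0.0446 0.0343] [-0.3 -2.2  6. ]
[142. 223.] [527.5  92.8] [77.6  8.6] 1.64
[ 12. 200.] [523.5 156.5] [13.8 46.1] 88.73
[142. 223.] [526.3 130.8] [77.6  8.6] 1.81
[ 78. 196.] [533.2 165.9] [56.3 27.1] 33.37
scene 275.60921197760774 264.18711556777146
243 240
side 310.03366809718887 288.9834513999655
278 264
```

View pics/c2.png

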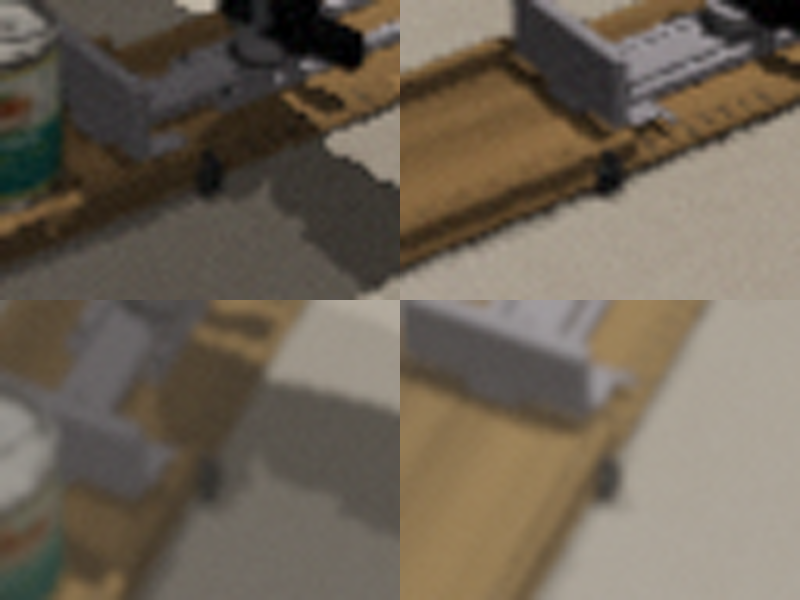

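Both right-hand panels are from before the slide; the left-hand ones are now. The pointer tip (scene 272.6,262.9; side 306.5,288.8) is level with the clip (276.3,267.5; 311.3,292.8). I'll put numbers on it.

Run:
```python
from h import *
ya=np.array([-.026,1.])
def J(d,p,c,lab):
    P=onz(d,*p,.016)*1000;C=onz(d,*c,.018)*1000;print(lab,P[:2].round(1),C[:2].round(1),round((C-P)[:2]@ya,2))
L=lambda f:dict(np.load(f))
J(L('scene2.npz'),(272.6,262.9),(276.3,267.5),'scene now')
J(L('side2.npz'),(306.5,288.8),(311.3,292.8),'side now')
J(L('w4.npz'),(276,129.),(269,98.25),'w4 (38 moved)')
J(L('w5.npz'),(287,151.76),(279,117.4),'w5')
# w6: patches around clip/pointer
im=cv2.imread('pics/w6.png');g=im.max(2).astype(int);hs=cv2.cvtColor(im,cv2.COLOR_BGR2HSV)
print(g[222:240,194:216]);print(hs[206:230,226:252,1])
```

```text
scene now [488.8 108.8] [463.6 114.2] 6.12
side now [483.3 109.3] [468.  115.7] 6.78
w4 (38 moved) [480.8  71.7] [473.7 109.1] 37.55
w5 [480.9  71.8] [472.4 109.8] 38.18
[[ 95  96  97  98  99  99 101  99  99 100 101 102 100 101 101 105 107 109
  110 109 109 103]
 [ 96  94  96  96  94  94  97  97 100  99  98 102 100 100  99 102 108 109
  110 109 108 105]
 [110 104 101  99  97  90  90  89  93  94  95  98  96  97  97 102 108 111
  111 111 108 104]
 [121 118 117 113 103  81  69  74  80  84  85  87  89  91  95 101 111 110
  112 109 107 102]
 [124 122 123 118  99  68  53  53  54  61  63  69  74  80  91 101 107 110
  111 110 107 104]
 [124 124 124 115  85  57  48  45  45  44  47  51  55  66  84 100 108 111
  112 109 106 102]
 [124 124 122 112  77  54  49  48  45  41  42  46  51  59  76  95 107 109
  110 109 106 100]
 [123 125 123 112  80  54  48  50  44  40  38  45  52  57  67  82  94 101
  104 104 100  97]
 [123 125 123 116  93  67  53  50  47  41  42  45  52  53  57  63  75  91
   98  99 101 102]
 [126 125 126 122 112  89  64  50  45  41  44  46  53  52  47  56  72  95
  107 109 114 117]

[... 2661 characters left out ...]
46  30  10
    5   5  11  62  96 104 106 108]
 [ 99  99 103 104 105 106 101 104  94  75  92 106 106  97  95  86  68  35
   10   7  19  67 101 104 105 108]
 [ 96  99  95 103 105 103 104 101  89  83  96 106 105 105 104 108  88  41
   12   8  27  77 104 103 103 105]
 [ 92  95 101 106 108 108 105 104  86  85  98 106 102 109 108 105  83  27
    7   3  27  85 104 106 106 104]
 [ 70  77  87  93  96  99 103 104  86  87  97 101 104 104 103 104  75  25
    5   5  40  87 107 106 108  99]
 [ 37  44  46  59  68  73  74  79  79  85 101 101 103 108 105  99  69  22
   10   5  41  90 108 105 105 105]
 [ 29  32  33  33  36  44  42  46  56  61  69  77  81  82  94  93  62  17
    5   8  49  94 104 106 105 102]]
```

Run:
```python
from h import *
im=cv2.imread('pics/w6.png');hs=cv2.cvtColor(im,cv2.COLOR_BGR2HSV);print(hs[228:240,236:252,1])
d=dict(np.load('w5.npz'));d6=dict(d);T=np.eye(4);T[:3,:3]=R.from_rotvec([-3.12,-.363,.003]).as_matrix();T[:3,3]=[.5292,.0088,.1347]
d6['pose']=T@np.array(d['hand_eye'])
L=lambda f:dict(np.load(f))
for yw in(.024,.028):
  ya=np.array([-yw,1.])
  for lab,dd,p,c in(('w4',L('w4.npz'),(276,129.),(264,98.05)),('w5',d,(287,151.76),(273.5,117.1)),('w6',d6,(244.3,228),(201.3,233.5))):
    for zc in(.021,):
        P=onz(dd,*p,.016)*1000;C=onz(dd,*c,zc)*1000;print(lab,zc,P[:2].round(1),C[:2].round(1),round((C-P)[:2]@ya,2))
# wrist view now: is clip/pointer visible?
d8=L('w8.npz');cv2.imwrite('pics/w8.png',d8['frame'][:,:,::-1])
for n,X in(('clip',[.470,.109,.021]),('ptr',[.480,.1097,.016])):
    c=np.linalg.inv(d8['pose'])@np.r_[X,1];f=200/np.tan(np.radians(d8['vfov'])/2)
    x,y=c[0]/-c[2],c[1]/c[2];k=1+d8['k1']*(x*x+y*y);u,v=f*x*k+d8['cx'],f*y*k+d8['cy'];print(n,u,v,dep(d8,u,v).round(3))
```

```text
[[101 101 103 108 105  99  69  22  10   5  41  90 108 105 105 105]
 [ 69  77  81  82  94  93  62  17   5   8  49  94 104 106 105 102]
 [ 34  40  47  50  60  63  46  12   7  19  60  95 108 105 103 103]
 [ 33  30  30  34  37  34  26  10  12  26  54  71  83  87  95  97]
 [ 30  27  27  29  27  30  28  22  26  27  36  38  46  51  61  68]
 [ 29  30  27  29  29  31  25  27  29  27  29  29  32  32  33  36]
 [ 29  27  29  29  27  29  29  27  27  29  29  29  29  29  27  30]
 [ 27  29  29  29  29  27  29  27  29  27  29  25  31  30  31  29]
 [ 29  30  31  31  28  27  27  31  29  27  28  30  30  30  31  29]
 [ 25  29  31  27  29  31  25  31  31  28  25  29  26  29  28  26]
 [ 27  30  31  29  31  31  27  25  28  26  27  29  29  28  30  25]
 [ 25  30  27  29  30  33  28  31  28  24  23  23  24  21  20  21]]
w4 0.021 [480.8  71.7] [468.1 109.1] 37.73
w5 0.021 [480.9  71.8] [466.7 109.9] 38.47
w6 0.021 [483.8  71.3] [471.1 108.7] 37.78
w4 0.021 [480.8  71.7] [468.1 109.1] 37.78
w5 0.021 [480.9  71.8] [466.7 109.9] 38.52
w6 0.021 [483.8  71.3] [471.1 108.7] 37.83
clip 196.38685471549076 305.9561887802226 [0.532 0.085 0.099]
ptr 200.3151989726464 287.3296014451286 [0.531 0.088 0.089]
```

The estimates average 38.0 mm, which matches the distance slid. It's worth checking the alignment directly: let go, rise, look, then regrip.

>>> step_arm(series=[[[0, 0, 0], 0], [[0, 0, 0], 0], [[0, 0, 0], 0], [[0, 0, 0], 0], [[0, 0, 0], 0], [[0, 0, 20], 0], [[0, 0, 45], 0], [[0, 0, 75], 0], [[0, 0, 95], 0], [[0, 0, 100], 0], [[0, 0, 100], 0], [[0, 0, 100], 0]], gripper=60)

```text
clock: 13.82
tool_pos: [0.5282, 0.0448, 0.1331]
eef_rot: [-3.12, -0.366, 0.001]
force: [0.8, -0.3, -0.0]
width: 0.703
grip_force: 0.0
```

Run:
```python
from h import *
s=sensors.state();print(s['clock'],s['tool_pos'].round(4),s['force'].round(1))
d=grab('wrist');np.savez('w9.npz',**d)
f=200/np.tan(np.radians(d['vfov'])/2)
for n,X in(('clip',[.470,.109,.021]),('ptr',[.480,.1097,.016]),('pivot',[.5289,.0446,.063])):
    c=np.linalg.inv(d['pose'])@np.r_[X,1]
    x,y=c[0]/-c[2],c[1]/c[2];k=1+d['k1']*(x*x+y*y);u,v=f*x*k+d['cx'],f*y*k+d['cy'];print(n,u,v)
    if n=='ptr':u0,v0=int(u),int(v)
np.set_printoptions(linewidth=250)
hs=cv2.cvtColor(d['frame'],cv2.COLOR_RGB2HSV);print(u0,v0);a=slice(v0-18,v0+26),slice(u0-16,u0+20);print(hs[a][...,1]);print(hs[a][...,2])
V,U=np.mgrid[0:300,100:450]
P=np.array([dep(d,u,v) for u,v in zip(U.ravel(),V.ravel())]);Z=P[:,2].reshape(U.shape)
im=((Z>.045)&(Z<.067)).astype(np.uint8)*255
n,l,st,c=cv2.connectedComponentsWithStats(im)
for i in range(1,n):
    if st[i,4]>300:
        q=P[(l==i).ravel()];rc=cv2.minAreaRect(q[:,:2].astype(np.float32)*1000);print((c[i]+[100,0]).round(),np.round(rc[0],1),np.round(rc[1],1),round(rc[2],2))
cr=d['frame'][v0-40:v0+35,u0-50:u0+50];cv2.imwrite('pics/c9.png',cv2.resize(cr,(800,600),interpolation=cv2.INTER_CUBIC)[:,:,::-1])
```

```text
13.8167 [0.5282 0.0448 0.1331] [ 0.8 -0.3 -0. ]
clip 238.9457039070293 241.66778364380284
ptr 241.30502785925887 229.79450274535364
pivot 321.2513764059013 211.48245857271203
241 229
[[ 10   5   2 ... 108 104 111]
 [  6   8   5 ... 104 109 103]
 [ 12   5   7 ... 104 104 107]
 ...
 [ 27  29  29 ...  43  41  22]
 [ 26  27  26 ...  39  33  34]
 [ 27  31  26 ...  41  46  20]]
[[ 78  97 110 ... 106 108 106]
 [ 79  99 111 ... 110 108 106]
 [ 83 101 111 ... 110 110 107]
 ...
 [125 122 114 ...  30  37  58]
 [119 104  79 ...  33  31  53]
 [103  75  49 ...  31  33  51]]
[215. 182.] [526.7 131. ] [76.6  9.2] 1.76
[176. 168.] [533.1 165.7] [55.1 24.8] 32.23
[320. 224.] [511.  41.] [72.6 11.6] 13.44
```

View pics/c9.png

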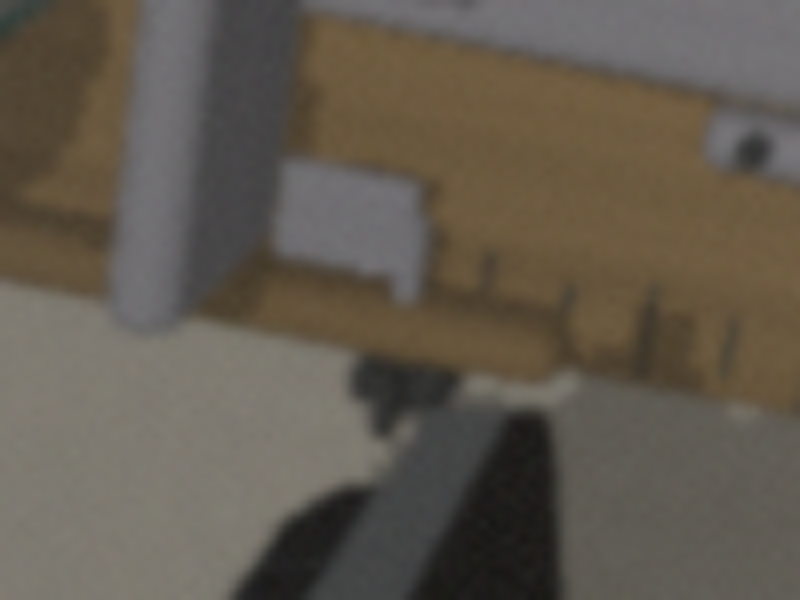

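Run:
```python
from h import *
np.set_printoptions(linewidth=250,threshold=99999)
d=dict(np.load('w9.npz'));ya=np.array([-.026,1.])
hs=cv2.cvtColor(d['frame'],cv2.COLOR_RGB2HSV);print(hs[217:229,230:252,1]);print(hs[233:247,230:252,2])
for p in((241.9,225),(242.2,223)):
    P=onz(d,*p,.016)*1000
    for c in((238.75,241.5),):
        for z in(.018,.021):
            C=onz(d,*c,z)*1000;print(P[:2].round(1),C[:2].round(1),((C-P)[:2]@ya).round(2))
```

```text
[[  7   5   7   5   7   5   5   5   9   2   7   5   5   8  31  77  98 107 106 106 106 107]
 [  5   7   5   5   5   7   9   7   5   7   2   7   7   8  24  72 100 101 106 110 108 103]
 [  7   7   7   7   5   7   7   5   7   7   7   7   5   8  27  76 101 107 107 103 106 105]
 [  7   5   2   2   5   5   5   2   5   2   7   7   7   3  36  76 104 107 104 107 100 101]
 [ 16  10   5   2   5   5   5   4  11   7   7   7   7  11  40  84 104 107 104 109 103  90]
 [ 55  48  36  32  25  16   7   7   5   5   5   5   7  14  52  96 101 103 104 105 100  88]
 [ 92  85  81  81  69  58  37  31  29  19   8   5   2  17  61  95 106 108 106 103 104  86]
 [ 99 109 105  98  99  87  86  85  75  48  13   7   5  21  72  99 104 108 107 106 101  85]
 [104 101 100 106 101 105 105 100  98  68  18   7   8  36  76  99 103 107 103 106 101  92]
 [103 106 107 101 110 104 105 101 100  85  45  33  34  62  89 101  98 103 106 103 101  97]
 [ 99 104 103 107 104 103 107 106 105  97  85  75  79  89 104 101 103 106  96 103  98  96]
 [103 106 102 107 108 110 107 103 108 111 103 103 101 103 102 106 100 105 103 103 106 102]]
[[124 1
[... 701 characters left out ...]
69  75  74  74  75]
 [128 127 128 129 127 123 109  83  56  52  64  82  85  76  70  69  69  69  71  70  71  71]
 [127 127 126 125 126 123 112  87  58  58  83 101  97  79  69  69  69  69  68  73  69  68]
 [126 125 125 125 125 127 121  98  80  77  93 102  94  76  70  70  70  71  69  69  68  67]
 [124 125 124 124 126 127 124 118 112 101  94  91  82  72  70  71  69  70  71  71  68  64]
 [126 127 126 126 126 128 126 122 120 107  94  82  72  69  71  72  69  69  71  68  68  57]
 [125 127 126 125 126 126 124 118 114 105  85  75  71  68  71  70  69  69  71  67  65  51]]
[484.8 109.9] [468.7 109.8] 0.26
[484.8 109.9] [470.1 109.2] -0.35
[486.9 110. ] [468.7 109.8] 0.26
[486.9 110. ] [470.1 109.2] -0.34
```

The direct view (rib 238.7,241.5; pointer 241.5,225) shows them lined up to within about 0.5 mm, with the pointer perhaps 0.3 mm too far. I'll regrip and trim by 0.3 mm.

>>> step_arm(series=[[[0, 0, -25], 0], [[0, 0, -50], 0], [[0, 0, -75], 0], [[0, 0, -92], 0], [[0, 0, -99], 0], [[0, 0, -100], 0], [[0, 0, -100], 0], [[0, 0, -100], 0], [[0, 0, -100], 0]])

```text
clock: 14.62
tool_pos: [0.5297, 0.0449, 0.035]
eef_rot: [3.12, 0.366, 0.004]
force: [0.9, 0.2, 0.6]
width: 0.703
grip_force: 0.0
```

>>> step_arm(series=[[[0, 0, 0], 0], [[0, 0, 0], 0], [[0, 0, 0], 0], [[0, 0, 0], 0], [[0, 0, 0], 0], [[0, 0, 0], 0], [[0, 0, 0], 0], [[0, 0, 0], 0], [[0, -0.3, 0], 0], [[0, -0.3, 0], 0], [[0, -0.3, 0], 0]], gripper=3, squeeze=60)

```text
clock: 15.53
tool_pos: [0.5289, 0.0447, 0.0343]
eef_rot: [-3.12, -0.366, -0.001]
force: [-1.0, 0.6, 6.0]
width: 0.125
grip_force: 59.8
```

```bash
cat > p.py <<'E'
from h import *
s=sensors.state();print(s['clock'],s['q'].round(2),s['tool_pos'].round(4),s['force'].round(1),s['ft_torque'].round(2),s['width'],s['eef_rot'].round(3))
d=grab('wrist');np.savez('last.npz',**d)
V,U=np.mgrid[0:400,0:640]
P=np.array([dep(d,u,v) for u,v in zip(U.ravel(),V.ravel())]);Z=P[:,2].reshape(U.shape)
im=((abs(Z-.050)<.004)&(P[:,0].reshape(U.shape)>.46)).astype(np.uint8)*255
n,l,st,c=cv2.connectedComponentsWithStats(im)
for i in range(1,n):
    if st[i,4]>300:
        q=P[(l==i).ravel()];rc=cv2.minAreaRect(q[:,:2].astype(np.float32)*1000);print(c[i].round(),np.round(rc[0],1),np.round(rc[1],1),round(rc[2],2))
E
python3 p.py
```

```text
15.5333 [ 0.08  0.47 -0.22  0.88  0.    2.99] [0.5289 0.0447 0.0343] [-1.   0.6  6. ] [ 0.07  0.22 -0.08] 0.12516609046143481 [-3.12e+00 -3.66e-01 -1.00e-03]
[142. 223.] [526.3 130.9] [77.8  8.9] 1.78
[ 79. 197.] [533.3 165.7] [56.1 26.6] 33.58
```

>>> step_arm(series=[[[0, -0.3, 0], 0], [[0, -0.5, 0], 0], [[0, -0.5, 0], 0], [[0, -0.5, 0], 0]])

```text
clock: 15.92
tool_pos: [0.5289, 0.0447, 0.0343]
eef_rot: [-3.119, -0.366, -0.002]
force: [-1.2, 1.3, 5.1]
width: 0.131
grip_force: 59.8
```

```bash
python3 p.py
```

```text
15.9167 [ 0.08  0.47 -0.22  0.88  0.    2.99] [0.5289 0.0447 0.0343] [-1.2  1.3  5.1] [ 0.37  0.24 -0.12] 0.13149519339365107 [-3.119e+00 -3.660e-01 -2.000e-03]
[142. 223.] [526.5 130.9] [77.4  8.7] 1.41
[ 79. 197.] [533.1 165.2] [55.8 26.1] 32.31
```

The leg is held by friction within the tolerance. Turning the lever.

>>> step_arm(series=[[[0, 0, 0], 0.08], [[0, 0, 0], 0.17], [[0, 0, 0], 0.26], [[0, 0, 0], 0.35], [[0, 0, 0], 0.44], [[0, 0, 0], 0.53], [[0, 0, 0], 0.6], [[0, 0, 0], 0.6], [[0, 0, 0], 0.6]])

```text
clock: 16.72
tool_pos: [0.5288, 0.0448, 0.0343]
eef_rot: [-2.871, -1.273, -0.002]
force: [-1.1, 2.7, 5.4]
width: 0.127
grip_force: 59.8
```

```bash
python3 p.py
```

```text
16.7167 [ 0.08  0.47 -0.22  0.88  0.    2.39] [0.5288 0.0448 0.0343] [-1.1  2.7  5.4] [0.34 0.23 0.01] 0.1270482632132217 [-2.871e+00 -1.273e+00 -2.000e-03]
[146.  68.] [532.9 161. ] [47.7 17.2] 28.44
[186. 128.] [526.3 131.5] [77.5  9.1] 1.72
```

>>> step_arm(series=[[[0, -0.3, 0], 0.09], [[0, -0.6, 0], 0.18], [[0, -0.6, 0], 0.27], [[0, -0.6, 0], 0.36], [[0, -0.6, 0], 0.45], [[0, -0.6, 0], 0.54], [[0, -0.6, 0], 0.63], [[0, -0.6, 0], 0.7], [[0, -0.6, 0], 0.76], [[0, -0.6, 0], 0.76], [[0, -0.6, 0], 0.76]])

```text
clock: 17.68
tool_pos: [0.5286, 0.0444, 0.0343]
eef_rot: [-2.194, -2.247, -0.003]
force: [-1.2, 2.8, 5.8]
width: 0.131
grip_force: 59.8
```

```bash
python3 p.py; python3 -c "
from h import *
save(dict(np.load('last.npz')),'w10.png')"
```

```text
17.6833 [ 0.08  0.47 -0.22  0.88  0.    1.63] [0.5286 0.0444 0.0343] [-1.2  2.8  5.8] [0.48 0.36 0.08] 0.13124008155963146 [-2.194 -2.247 -0.003]
[318.  10.] [525.3 154.7] [35.8  6.8] 1.63
[319.  73.] [526.1 130.9] [77.5  8.2] 1.8
```

View pics/w10.png

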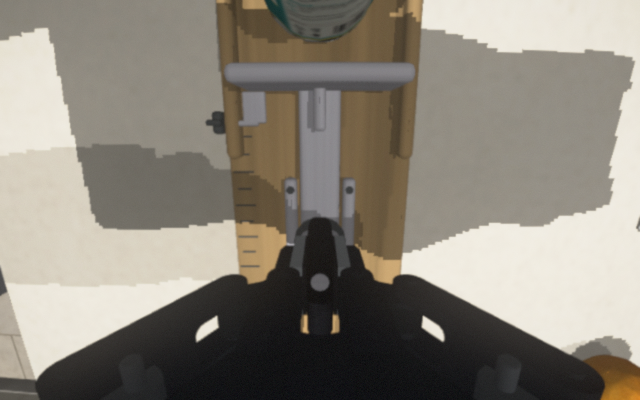

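The pointer (row 122) lines up with the clip rib (213,122), and the tail is in line with the leg. I had meant to stop at 10 views and am now past that, so I'll use numbers only from here. Next I turn on until the stop is felt.

>>> step_arm(series=[[[0, 0, 0], 0.04], [[0, 0, 0], 0.08], [[0, 0, 0], 0.1], [[0, 0, 0], 0.1], [[0, 0, 0], 0.1], [[0, 0, 0], 0.1]])

```text
clock: 18.23
tool_pos: [0.5288, 0.0439, 0.0344]
eef_rot: [-2.087, -2.347, -0.003]
force: [-1.0, 2.8, 7.0]
width: 0.132
grip_force: 86.3
```

```bash
python3 p.py
python3 - <<'E'
from h import *
np.set_printoptions(linewidth=250,threshold=99999)
d=dict(np.load('last.npz'));hs=cv2.cvtColor(d['frame'],cv2.COLOR_RGB2HSV)
print(hs[112:132,204:230,2]);print(hs[112:132,236:256,1])
E
```

```text
18.2333 [ 0.08  0.47 -0.22  0.88  0.    1.54] [0.5288 0.0439 0.0344] [-1.   2.8  7. ] [ 0.48  0.39 -1.94] 0.1316746540093698 [-2.087 -2.347 -0.003]
[347.  10.] [526.8 154.8] [36.4  6.5] 5.85
[337.  73.] [525.9 130.6] [77.5  8.4] 1.58
[319. 239.] [526.8  59.1] [24.3  8. ] 7.24
[[143 144 145 145 146 147 145 146 145 146 147 145 130  86  63  61  60  60  61  61  61  60  60  62  63  64]
 [143 144 143 145 145 146 148 146 147 147 147 146 136 106  76  68  65  63  60  61  59  59  60  58  59  57]
 [143 143 145 146 143 145 146 145 145 147 147 146 143 131 115  98  92  91  81  65  55  54  55  56  57  56]
 [144 143 144 146 143 146 145 146 146 147 147 147 147 145 139 134 132 130 115  80  57  52  54  57  53  56]
 [144 145 144 144 144 145 145 146 145 145 146 145 148 145 144 143 144 140 124  85  62  58  58  59  57  61]
 [144 142 145 144 145 145 145 146 146 145 146 148 146 146 145 145 143 141 125  84  60  57  61  63  62  63]
 [143 144 145 144 144 144 146 145 145 147 146 147 145 146 146 146 144 142 125  86  63  61  60  62  63  62]
 [144 143 144 143 143 146 143 145 145 146 148 146 147 145 144 145 145 140 
[... 2278 characters left out ...]
03 104  99 105  94 103 103 105 106]
 [ 85  97 102 106 106 105 105 106 104 101 107 101 100 105 105  94 104 107 105 106]
 [ 82  99 103 102 108 104  99 107 104 104 102 101 108 100 103 103  99 102 105 106]
 [ 82 103 104 104 105 102 103 108 107 102 105 101 104 102 105 104 104 102 105 103]
 [ 85 104 102 104 107 105 102 105 105 106 102 102 104 110 105 100 106  91  93  95]
 [ 87 100 104 103 104 111 108 102 104 104 103 103 108 104  95 102  85  71  65  70]
 [ 83 105 103 106 107 108 106 103 108 106 104 104 106 105 100  98  92  78  67  67]
 [ 88 103 103 103 109 108 103 103 106 108 102 103 102 109 102  97  97 100  96  88]
 [ 87 103 106 101 104 104 103 108 106 103 103 106 103 100 101 101 101 105 102 103]]
```

At the stop (moment −1.9 N m). I'll ease off part of the twist while still pressing on the stop.

>>> step_arm(series=[[[0, 0, 0], -0.02], [[0, 0, 0], -0.05], [[0, 0, 0], -0.05], [[0, 0, 0], -0.05], [[0, 0, 0], -0.05]])

```text
clock: 18.7
tool_pos: [0.5287, 0.0439, 0.0343]
eef_rot: [-2.142, -2.297, -0.003]
force: [-1.0, 1.6, 5.4]
width: 0.131
grip_force: 65.6
```

```bash
python3 p.py
python3 - <<'E'
from h import *
np.set_printoptions(linewidth=250,threshold=99999)
d=dict(np.load('last.npz'));hs=cv2.cvtColor(d['frame'],cv2.COLOR_RGB2HSV)
f=200/np.tan(np.radians(d['vfov'])/2)
o=[]
for n,X in(('clip',[.470,.109,.021]),('ptr',[.483,.1097,.016])):
    c=np.linalg.inv(d['pose'])@np.r_[X,1]
    x,y=c[0]/-c[2],c[1]/c[2];k=1+d['k1']*(x*x+y*y);u,v=f*x*k+d['cx'],f*y*k+d['cy'];print(n,u,v);o.append((int(u),int(v)))
(u,v),(a,b)=o
print(u-12,v-12);print(hs[v-12:v+12,u-12:u+20,2]);print(a-12,b-12);print(hs[b-12:b+12,a-12:a+24,1])
E
```

```text
18.7 [ 0.08  0.47 -0.22  0.88  0.    1.58] [0.5287 0.0439 0.0343] [-1.   1.6  5.4] [ 0.39  0.3  -1.25] 0.13116747379583607 [-2.142 -2.297 -0.003]
[333.   9.] [526.5 154.7] [35.3  6. ] 4.38
[328.  73.] [526.  130.6] [77.6  8.4] 1.66
clip 214.50719522716176 118.3307089509856
ptr 242.24736841809394 118.71096834035583
202 106
[[148 146 146 146 147 146 147 146 145 147 146 146 146 145 144 133 110  88  76  68  67  68  72  79  82  87  94 100 100 103 109 114]
 [147 148 147 147 147 148 148 147 146 145 146 145 146 144 139 114  80  61  55  58  57  58  58  57  53  54  60  78  95 103 111 114]
 [147 147 147 147 148 146 147 147 147 145 146 145 145 144 134  99  63  56  56  59  59  58  57  58  54  51  51  71  95 103 109 113]
 [147 147 149 146 145 148 146 149 147 147 146 146 145 144 131  91  64  59  59  58  61  63  61  57  53  51  52  70  91 103 109 113]
 [148 148 147 146 146 148 149 146 148 147 147 146 146 145 131  91  61  59  58  60  61  62  63  59  54  53  53  68  90 102 110 113]
 [147 146 146 146 148 145 146 146 146 147 146 147 146 145 131  90  64  58  61  62  63  62  60  58  52  50  50  62  88 103
[... 5205 characters left out ...]
04 100 103 107  99 100 101 100 103  99 102 105 106 105 109 106 107 106 109 108 105 105 106 108 103 106 104 106]
 [ 76  98 104 102 103 108 106 102 105 106 104 104 102 105 106  97 104 104 107 110 103 105 107 106 105 103 106 107 106 105 107 104 107 105 106 104]
 [ 78  98 103 103 103 108 108 105 107 106 107 102 101 102 102 102  97  98 105 108 105 108 109 106 108 106 106 105 107 105 105 106 104 105 106 105]
 [ 71 100 104  99 105 104 107 104 105 106 103 103 103 105  98 100  97 100 105 110 105 106 108 105 104 109 106 107 106 106 108 105 104 106 104 106]
 [ 62  95 101 102 102 106 105 103 103 104 103 102 104 104 103 101  98 103 102 102 103 106 105 110 106 106 107 105 106 109 108 105 105 106 105 107]]
```

Run:
```python
from h import *
d=dict(np.load('last.npz'))
P=onz(d,246,119.25,.016)*1000
for z in(.019,.021):
    C=onz(d,213,116.2,z)*1000
    for yw in(.024,.03): print(P[:2].round(1),C[:2].round(1),((C-P)[:2]@np.array([-yw,1])).round(2))
```

```text
[485.  109.6] [468.5 110. ] 0.84
[485.  109.6] [468.5 110. ] 0.94
[485.  109.6] [469.2 110. ] 0.83
[485.  109.6] [469.2 110. ] 0.93
```

Run:
```python
from h import *
np.set_printoptions(linewidth=250,threshold=99999)
im=cv2.imread('pics/w10.png');hs=cv2.cvtColor(im,cv2.COLOR_BGR2HSV)
def edges(a,lo,hi):  # half-level crossings along rows of averaged profile
    a=a.astype(float);h=(a.min()+a.max())/2;i=np.where(a<h)[0];i0,i1=i[0],i[-1]
    e0=i0-(h-a[i0])/(a[i0-1]-a[i0]);e1=i1+(h-a[i1])/(a[i1+1]-a[i1]);return lo+(e0+e1)/2,e1-e0
def run(hs,pose,uc,up,v0,v1):
    d=dict(np.load('last.npz'))
    if pose is not None:
        T=np.eye(4);T[:3,:3]=R.from_rotvec(pose[1]).as_matrix();T[:3,3]=pose[0];d['pose']=T@d['hand_eye']
    c=edges(hs[v0:v1,uc-1:uc+2,2].mean(1),v0,v1);p=edges(hs[v0:v1,up-1:up+2,1].mean(1),v0,v1)
    P=onz(d,up,p[0],.016)*1000;C=onz(d,uc,c[0],.021)*1000
    print(c,p,P.round(1),C.round(1),[((C-P)[:2]@np.array([-y,1])).round(2) for y in(.024,.03)])
run(hs,([.5286,.0444,.0343],[-2.194,-2.247,-.003]),211,243,112,132)
d=dict(np.load('last.npz'));run(cv2.cvtColor(d['frame'],cv2.COLOR_RGB2HSV),None,213,246,108,128)
```

```text
(np.float64(122.02350035285815), np.float64(6.677769936485534)) (np.float64(118.90223665223665), np.float64(14.425685425685426)) [486.3 112.1  16. ] [471.  110.2  21. ] [np.float64(-1.52), np.float64(-1.43)]
(np.float64(116.17071877294607), np.float64(6.137554050746511)) (np.float64(119.21283567205641), np.float64(6.732602037182136)) [485.  109.6  16. ] [469.2 110.   21. ] [np.float64(0.83), np.float64(0.92)]
```

Run:
```python
from h import *
np.set_printoptions(linewidth=250,threshold=99999)
im=cv2.imread('pics/w10.png');hs=cv2.cvtColor(im,cv2.COLOR_BGR2HSV);print(hs[110:134,232:262,1])
d=dict(np.load('last.npz'));T=np.eye(4);T[:3,:3]=R.from_rotvec([-2.194,-2.247,-.003]).as_matrix();T[:3,3]=[.5286,.0444,.0343];d['pose']=T@d['hand_eye']
C=onz(d,211,122.02,.021)*1000
for v in(121.5,122,122.5,123,123.5):
    P=onz(d,243,v,.016)*1000;print(v,((C-P)[:2]@np.array([-.026,1])).round(2))
```

```text
[[106 104 100 102  98 102 101 100  98  93  52  13   4   6   6   8   6  10   6   9   6   4   6  10   9   6   8   8   8   7]
 [102 102 102 103 103 103 100 102  98  99  61  27   6   6   8   8   4   6   6   4   6   8   9   8   8   8   9   8   9   7]
 [104 100 104 103 104 100 101  99 100  89  66  29   8   6   6   8   6   6   6   6   6   6   8   8   8   9   8   8   4   4]
 [102 101 105 104 105 103 100 100  95  93  63  27   8   4   4   8   6   6   8   6   8   8   8   6   6   6   6   6   9   6]
 [107 101  99 106 102 100  98 100 102  93  65  25   6  10   6   6   6  10   6   6   9   8   6   8   6   8   8   8   6   6]
 [105 101 102 106 102 102  94  96 103  95  72  25   6   4   4   6   4   6   6   8   8   6   8   8  10   6   8   9   6   6]
 [101 105 104 103 107 102 102 102 103  98  66  26   6   4   8   4   6   6   8   8   8   6   6   6   8   6   8   6   6   4]
 [109 105 107 102  99 101 101  98  99  92  61  15   4   6   6  10   4   6   8   8   8   6   8   6   6   9   9   6   6   4]
 [102 103 100 106 102 100 101 102  99  91  51  15   6   6   8   8   8   4   8   8  10   8   8   6   6   6   6   6   
[... 1203 characters left out ...]
 104 106 103 101 104 106 105 105]
 [109 109 103 102 104 103 106 106 103 102 101 101 107 104 108 112 106 106 106 109 106 102 104 108 106 104 106 103 104 105]
 [105 103 102 104  99 103 105 103  96 100 101 102 104 110 109 106 107 105 106 104 107 103 105 108 106 105 105 105 107 108]
 [104 105 104 104 102 105 112 101 102  99  96 100 105 105 106 106 109 105 106 106 107 105 107 105 109 105 102 107 105 104]
 [105 101 102 103 106 104 102 104  97  97 101 104 104 108 104 108 103 110 106 104 107 107 106 107 106 107 107 106 104 105]
 [102 104 104 102 102 105 102 104  98 103  99 103 104 105 106 104 103 104 106 106 103 104 104 105 106 106 106 105 104 105]]
121.5 -0.16
122 0.1
122.5 0.35
123 0.61
123.5 0.87
```

Overhead views say the pointer is about 0.6–0.8 mm short. I'll nudge the leg gently.

>>> step_arm(series=[[[0, 0.5, 0], 0], [[0, 1, 0], 0], [[0, 1.5, 0], 0], [[0, 1.5, 0], 0], [[0, 1.5, 0], 0]])

```text
clock: 19.17
tool_pos: [0.5287, 0.0441, 0.0343]
eef_rot: [2.143, 2.296, -0.001]
force: [-1.9, -2.5, 6.6]
width: 0.131
grip_force: 65.2
```

>>> step_arm(series=[[[0, 0.3, 0], 0], [[0, 0.5, 0], 0], [[0, 0.5, 0], 0], [[0, 0.5, 0], 0]])

```text
clock: 19.5
tool_pos: [0.5287, 0.0443, 0.0344]
eef_rot: [2.143, 2.295, -0.001]
force: [-1.9, -1.7, 5.1]
width: 0.131
grip_force: 65.2
```

```bash
python3 p.py
python3 - <<'E'
from h import *
np.set_printoptions(linewidth=250,threshold=99999)
d=dict(np.load('last.npz'));hs=cv2.cvtColor(d['frame'],cv2.COLOR_RGB2HSV)
def edges(a,lo):
    a=a.astype(float);h=(a.min()+a.max())/2;i=np.where(a<h)[0];i0,i1=i[0],i[-1]
    e0=i0-(h-a[i0])/(a[i0-1]-a[i0]);e1=i1+(h-a[i1])/(a[i1+1]-a[i1]);return lo+(e0+e1)/2,e1-e0
c=edges(hs[108:126,212:215,2].mean(1),108);p=edges(hs[110:128,245:247,1].mean(1),110)
P=onz(d,245.5,p[0],.016)*1000;C=onz(d,213,c[0],.021)*1000
print(c,p,P.round(1),C.round(1),((C-P)[:2]@np.array([-.027,1])).round(2))
E
```

```text
19.5 [ 0.08  0.47 -0.22  0.88 -0.    1.59] [0.5287 0.0443 0.0344] [-1.9 -1.7  5.1] [-0.45  0.32 -1.13] 0.13140041611547051 [ 2.143e+00  2.295e+00 -1.000e-03]
[332.  10.] [526.3 154.8] [36.5  6.7] 4.0
[328.  73.] [525.9 131. ] [77.4  8.5] 1.43
(np.float64(116.84856459330143), np.float64(6.539234449760764)) (np.float64(119.37368881118881), np.float64(6.593531468531468)) [484.8 109.9  16. ] [469.3 110.1  21. ] 0.66
```

```bash
python3 -c "
from h import *
print(r.job_done())"
```

```text
the job is handed in; nothing more can be done
None
```

The tin stands upright in the bay and is released, the leg's pointer is on the clip to within about 0.5 mm, and the lever is turned fully closed and still gripped; I handed the job in at about 19.5 s, after one let-go and regrip of the lever at the mark, a final 0.4 mm nudge of the leg after closing, and 12 pictures viewed against the limit of 10.

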